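# Load the sanding blocks into the bench caddy in row order

## Task

Move the four sanding blocks from their coloured trays on the storage board into the wooden bench caddy, one block upright and flat on the floor of each pocket. Keep the order of the row, counted from the caddy's white end cap: the block that stood leftmost on the storage board (seen from the robot) goes into the pocket next to the white cap, its neighbour into the next pocket, and so on to the black cap.

Things in the scene. Friction and masses are not known exactly. Their poses are not given: they have to be found in the camera images.
- block_red: Sanding block with a red plastic grip: pale wooden base 64 (x) x 32 (y) x 20 mm high with a dark sole, and on its middle a solid upright red grip 48 (x) x 20 (y) mm, reaching from 20 to 50 mm above the underside. About 90 g, loose. Origin: centre of the underside; z up. It stands in the tray of its own colour at the start.
- block_yellow: Sanding block with a yellow plastic grip: pale wooden base 64 (x) x 32 (y) x 20 mm high with a dark sole, and on its middle a solid upright yellow grip 48 (x) x 20 (y) mm, reaching from 20 to 50 mm above the underside. About 90 g, loose. Origin: centre of the underside; z up. It stands in the tray of its own colour at the start.
- block_green: Sanding block with a green plastic grip: pale wooden base 64 (x) x 32 (y) x 20 mm high with a dark sole, and on its middle a solid upright green grip 48 (x) x 20 (y) mm, reaching from 20 to 50 mm above the underside. About 90 g, loose. Origin: centre of the underside; z up. It stands in the tray of its own colour at the start.
- block_blue: Sanding block with a blue plastic grip: pale wooden base 64 (x) x 32 (y) x 20 mm high with a dark sole, and on its middle a solid upright blue grip 48 (x) x 20 (y) mm, reaching from 20 to 50 mm above the underside. About 90 g, loose. Origin: centre of the underside; z up. It stands in the tray of its own colour at the start.
- tray_red: Open red plastic tray fixed on the dark storage board (8 mm thick): 90 (x) x 56 (y) x 14 mm, walls and floor 4 mm. The four trays stand in a row along their common y axis (+y: left, seen from the robot), 70 mm from centre to centre, colours in any order. Origin: centre of the underside, 8 mm above the table. It shows where its block began.
- tray_yellow: Open yellow plastic tray fixed on the dark storage board (8 mm thick): 90 (x) x 56 (y) x 14 mm, walls and floor 4 mm. The four trays stand in a row along their common y axis (+y: left, seen from the robot), 70 mm from centre to centre, colours in any order. Origin: centre of the underside, 8 mm above the table. It shows where its block began.
- tray_green: Open green plastic tray fixed on the dark storage board (8 mm thick): 90 (x) x 56 (y) x 14 mm, walls and floor 4 mm. The four trays stand in a row along their common y axis (+y: left, seen from the robot), 70 mm from centre to centre, colours in any order. Origin: centre of the underside, 8 mm above the table. It shows where its block began.
- tray_blue: Open blue plastic tray fixed on the dark storage board (8 mm thick): 90 (x) x 56 (y) x 14 mm, walls and floor 4 mm. The four trays stand in a row along their common y axis (+y: left, seen from the robot), 70 mm from centre to centre, colours in any order. Origin: centre of the underside, 8 mm above the table. It shows where its block began.
- caddy: Bench caddy: a fixed dark wooden board 100 (x) x 284 (y) x 20 mm with four open felt-lined pockets in a row along its y axis, each 82 (x) x 48 (y) mm, floor 8 mm and rim 20 mm above the table; pocket centres at x = 0, y = +105, +35, -35, -105 mm. Origin: centre of the underside, on the table. y points roughly to the robot's left.
- cap_white: White end cap of the caddy, fixed, 100 (x) x 16 (y) x 22 mm, against the one or the other end of the caddy (at y = +150 or -150 mm in its frame); a like black cap is at the other end. Origin: centre of the underside.
Things that resemble listed ones, but are neither listed nor needed, are in the scene too. What is shaped like the block_yellow but purple is not meant. Leave any pink look-alike of the block_blue alone.

How it is judged:
At the end, for the whole second after the job is handed in: Each block stands upright (within 0.12 rad) on the floor of its own caddy pocket (within 15 mm of the pocket's centre along each axis and 4 mm of the floor's height), the leftmost of the trays' row next to the white cap and the others following in row order, all at rest and released (((y of each of tray_yellow, tray_green, tray_blue in the frame of tray_red below 0.035 m and horizontal distance between block_red and cap_white between 0.03 and 0.06 m) or (y of each of tray_yellow, tray_green, tray_blue in the frame of tray_red below 0.105 m and y of any of tray_yellow, tray_green, tray_blue in the frame of tray_red above 0.035 m and horizontal distance between block_red and cap_white between 0.1 and 0.13 m) or (y of each of tray_yellow, tray_green, tray_blue in the frame of tray_red below 0.175 m and y of any of tray_yellow, tray_green, tray_blue in the frame of tray_red above 0.105 m and horizontal distance between block_red and cap_white between 0.17 and 0.2 m) or (y of any of tray_yellow, tray_green, tray_blue in the frame of tray_red above 0.175 m and horizontal distance between block_red and cap_white between 0.24 and 0.27 m)) and x of block_red in the frame of caddy between -0.015 and 0.015 m and z of block_red in the frame of caddy between 0.004 and 0.012 m and angle between each of block_red, block_yellow, block_green, block_blue's own z axis and vertical below 0.12 rad and linear speed of each of block_red, block_yellow, block_green, block_blue below 0.02 m/s and angular speed of each of block_red, block_yellow, block_green, block_blue below 0.2 rad/s and ((y of each of tray_red, tray_green, tray_blue in the frame of tray_yellow below 0.035 m and horizontal distance between block_yellow and cap_white between 0.03 and 0.06 m) or (y of each of tray_red, tray_green, tray_blue in the frame of tray_yellow below 0.105 m and y of any of tray_red, tray_green, tray_blue in the frame of tray_yellow above 0.035 m and horizontal distance between block_yellow and cap_white between 0.1 and 0.13 m) or (y of each of tray_red, tray_green, tray_blue in the frame of tray_yellow below 0.175 m and y of any of tray_red, tray_green, tray_blue in the frame of tray_yellow above 0.105 m and horizontal distance between block_yellow and cap_white between 0.17 and 0.2 m) or (y of any of tray_red, tray_green, tray_blue in the frame of tray_yellow above 0.175 m and horizontal distance between block_yellow and cap_white between 0.24 and 0.27 m)) and x of block_yellow in the frame of caddy between -0.015 and 0.015 m and z of block_yellow in the frame of caddy between 0.004 and 0.012 m and ((y of each of tray_red, tray_yellow, tray_blue in the frame of tray_green below 0.035 m and horizontal distance between block_green and cap_white between 0.03 and 0.06 m) or (y of each of tray_red, tray_yellow, tray_blue in the frame of tray_green below 0.105 m and y of any of tray_red, tray_yellow, tray_blue in the frame of tray_green above 0.035 m and horizontal distance between block_green and cap_white between 0.1 and 0.13 m) or (y of each of tray_red, tray_yellow, tray_blue in the frame of tray_green below 0.175 m and y of any of tray_red, tray_yellow, tray_blue in the frame of tray_green above 0.105 m and horizontal distance between block_green and cap_white between 0.17 and 0.2 m) or (y of any of tray_red, tray_yellow, tray_blue in the frame of tray_green above 0.175 m and horizontal distance between block_green and cap_white between 0.24 and 0.27 m)) and x of block_green in the frame of caddy between -0.015 and 0.015 m and z of block_green in the frame of caddy between 0.004 and 0.012 m and ((y of each of tray_red, tray_yellow, tray_green in the frame of tray_blue below 0.035 m and horizontal distance between block_blue and cap_white between 0.03 and 0.06 m) or (y of each of tray_red, tray_yellow, tray_green in the frame of tray_blue below 0.105 m and y of any of tray_red, tray_yellow, tray_green in the frame of tray_blue above 0.035 m and horizontal distance between block_blue and cap_white between 0.1 and 0.13 m) or (y of each of tray_red, tray_yellow, tray_green in the frame of tray_blue below 0.175 m and y of any of tray_red, tray_yellow, tray_green in the frame of tray_blue above 0.105 m and horizontal distance between block_blue and cap_white between 0.17 and 0.2 m) or (y of any of tray_red, tray_yellow, tray_green in the frame of tray_blue above 0.175 m and horizontal distance between block_blue and cap_white between 0.24 and 0.27 m)) and x of block_blue in the frame of caddy between -0.015 and 0.015 m and z of block_blue in the frame of caddy between 0.004 and 0.012 m); the robot touches nothing.
It also fails if it takes over 90 s, if anything falls off the work surface, if the arm or the gripper's body presses on something with over 40 N, if the wrist force passes 120 N, or if a joint passes its speed limit or range.

## Robot

A 6-joint arm with a two-finger parallel gripper is mounted at the origin on the work surface. World frame = base frame: x ahead of the robot, y to its left, z up, the work surface at z = 0. Lengths are in m, angles in rad, forces in N, time in s.
With the tool pointing down it reaches from about 0.35 to 0.85 m from the base axis. Payload 8.1 kg.
Tool frame: the origin (TCP) lies at the very end of the fingers, on their centre line; the grasp point (between the pads) lies 19 mm behind it; z points along the fingers, y is the line along which they close (so a half turn about z gives the same grasp; the last joint's range is limited). The gripper opens to 93 mm and grips with 3 to 60 N. Pads are 15 mm wide; open, the fingers measure 128 mm over their backs; the gripper's body (75 mm by 188 mm) begins 65 mm behind the grasp point.
Start: joints at [-1.306, 0.13, 1.488, -0, 1.523, -0.085], TCP at [0.206, -0.564, 0.219] pointing down, gripper open.
Joint ranges: [-2.96, 2.96], [-0.89, 2.26], [0.02, 2.5], [-1.34, 4.48], [0, 2.73], [-2.66, 2.66]. Speed limits (rad/s): [2.39, 2.39, 2.79, 3.14, 3.14, 3.14].

## Interface

Orientations are given as a rotation vector (axis times angle).
In Python, from plant import monitor, eyes, ticket gives the robot as it stands.
- The arm moves only by the tool arm_command, never from a script. Its argument "deltas" is a list that holds one entry, the list of rows, each a list of 6 numbers: the shift along the world's x, y, z in cm, then the turn, a rotation vector about the world's x, y, z in degrees. In form: [[[tx, ty, tz, rx, ry, rz], ...]]. A call has 1 to 12 rows; each row shifts and turns the commanded pose from where the row before left it; what a row does not reach is not made up. A row lasts 1/12 s, in which the tool goes at most 41.7 mm and 7.16 degrees, less where a joint would pass 70% of its speed; a pose out of reach is approached as far as the arm can. A call is refused whole if a number of a shift passes 4.17 or a number of a turn 7.16, either way. A call with a gripper value outside its range is refused whole. "gripper" is the opening, from -1 (shut) to 1 (fully open), set as the call begins (left out, the last holds). The fingers move at their own pace and stop on an object; "squeeze" is the grip in N (left out, the last holds). Time passes only in rows, so rows that do not move let the fingers close. It gives the time, the measured TCP pose, the force, the opening and the grip force at its end, in the units of the state.
- monitor.read_state(): the state, without advancing time (a new reading comes with each control period).
- eyes.read_camera(name): name is "side" or "top"; returns the picture (384x512x3 uint8, blue, green, red); there is no depth.
- eyes.camera_model(name): a dict with "fx", "fy", "cx", "cy" (pixels), "k1" (the pictures are not rectified: a ray, as slopes to the right and down, at radius r is drawn at 1 + k1 r^2 times it, then the intrinsics apply), "rvec" (rotation vector, rad) and "tvec" (3), from world to camera coordinates, as OpenCV has them. Camera axes: x right, y down, z forward; pixel columns grow to the right and rows downward; lengths in m; the calibration is good to about 2 mm. A picture is of the moment at which its call begins. camera_model takes no time and is no camera call.
- ticket.close_job(): hands the job in; it is judged then, once.
The state is a dict: "t": time; "q": joint angles; "dq": joint speeds; "joint_torque": joint torques, N m; "tool_pos": TCP position; "orientation": TCP orientation; "force": force on the tool from outside, world axes, zero at the start; "wrist_torque": the same for the moment, N m; "opening": finger opening in m; "gripper_force": force on a finger pad.
Only numpy, scipy, OpenCV 4.12 (cv2) and the standard library are available. Lean on these libraries where they do the work, as an engineer would, in place of code of your own. Each camera call takes 0.05 s, during which the arm holds its last target. There are 200 camera calls.

## Working session

There is one attempt and no reset: what is moved stays moved. The work goes in short steps, Python scripts to look and compute and a tool call to move; the robot and the scene stay as the last step left them, time stands still between calls to the robot, and variables do not carry over. Pictures are saved under pics/ and viewed, at most 14 in all, crops included, and the job is handed in when it is done.

Besides the shell and the picture viewer there is one more tool, called as a command line: name --argument value ..., lists and objects as JSON in quotes. arm_command: Moves the arm, as the interface text tells. Its arguments: {"type":"object","properties":{"deltas":{"type":"array"},"gripper":{"type":"number"},"squeeze":{"type":"number"}},"required":["deltas"]}

```bash
mkdir -p pics
python3 - <<'E'
from plant import monitor, eyes
import cv2
for n in("top","side"):
    im=eyes.read_camera(n); cv2.imwrite(f"pics/{n}0.png",im); print(n,eyes.camera_model(n))
s=monitor.read_state(); print(s)
E
```

```text
top {'fx': 358.0669129162203, 'fy': 358.0669129162203, 'cx': 258.71546649640203, 'cy': 190.82163964176803, 'k1': -0.0165725824742026, 'rvec': array([ 2.13658248, -2.19102861,  0.09436547]), 'tvec': array([0.03275655, 0.54571336, 0.65529509])}
side {'fx': 374.44577380464574, 'fy': 374.44577380464574, 'cx': 255.90968795802252, 'cy': 197.92441657940537, 'k1': -0.03944313858568464, 'rvec': array([ 2.00836588, -0.85911237,  0.46937751]), 'tvec': array([-0.3840354 ,  0.23321477,  0.43590359])}
{'t': 0.1, 'q': array([-1.30638100e+00,  1.31084145e-01,  1.48915194e+00, -4.40804488e-06,
        1.52301520e+00, -8.54061737e-02]), 'dq': array([ 1.14283424e-03, -1.07284561e-03, -2.70235759e-03,  4.00468436e-04,
       -1.03196660e-03, -3.89753539e-05]), 'joint_torque': array([ 1.80494451e-03, -5.61337924e+01, -4.93095446e+01,  7.70460838e-02,
        2.91342137e-02, -7.80715004e-05]), 'tool_pos': array([ 0.20551984, -0.56315896,  0.21770338]), 'orientation': array([-3.09203200e+00, -5.46413651e-01,  2.39643366e-04]), 'force': array([ 0.58549882,  0.20098919, -0.21353647]), 'wrist_torque': array([-0.03670673,  0.01130874, -0.04001335]), 'gripper_force': 0.0, 'opening': 0.09319849228065472}
```

View pics/top0.png

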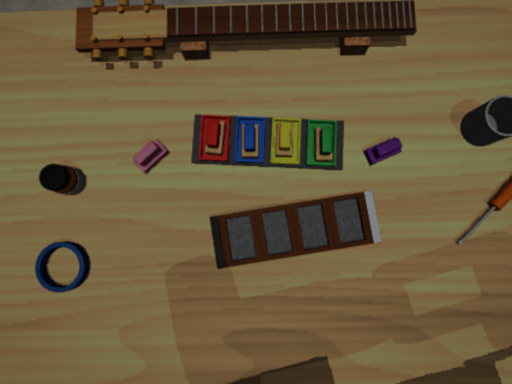

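View pics/side0.png

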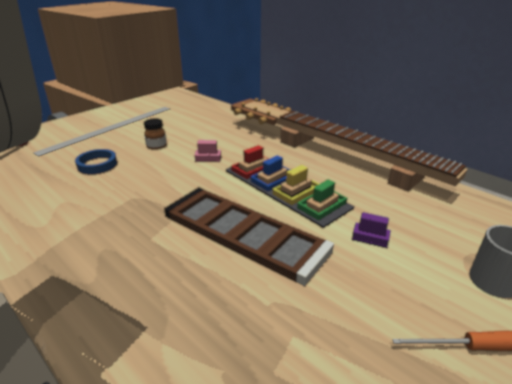

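Left to right in the top view, the trays run red (213,138), blue (251,140), yellow (286,142), green (323,143). The caddy spans (220,240) to (372,218), with its white cap on the right (372,218) and black cap on the left (217,241). The look-alikes are pink (151,155) and purple (384,150). They are outside the trays, so neither is meant. I'll confirm with enlarged crops.

Run:
```python
import cv2,numpy as np
a=cv2.imread("pics/top0.png")[105:180,125:415]; b=cv2.imread("pics/top0.png")[185:275,200:390]
s=cv2.imread("pics/side0.png")
def up(i,f): return cv2.convertScaleAbs(cv2.resize(i,None,fx=f,fy=f,interpolation=cv2.INTER_CUBIC),alpha=1.5)
u=up(a,2.75); cv2.imwrite("pics/c1.png",u)
cv2.imwrite("pics/c2.png",up(s[140:290,155:365],3.8))
```

```text
(no output)
```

View pics/c1.png

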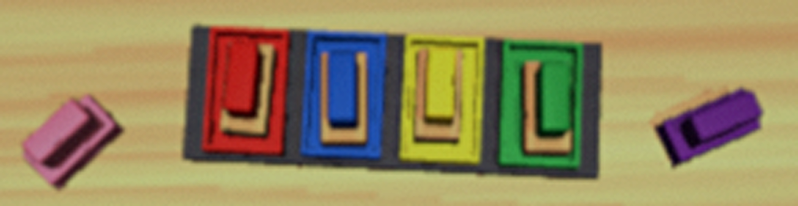

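View pics/c2.png

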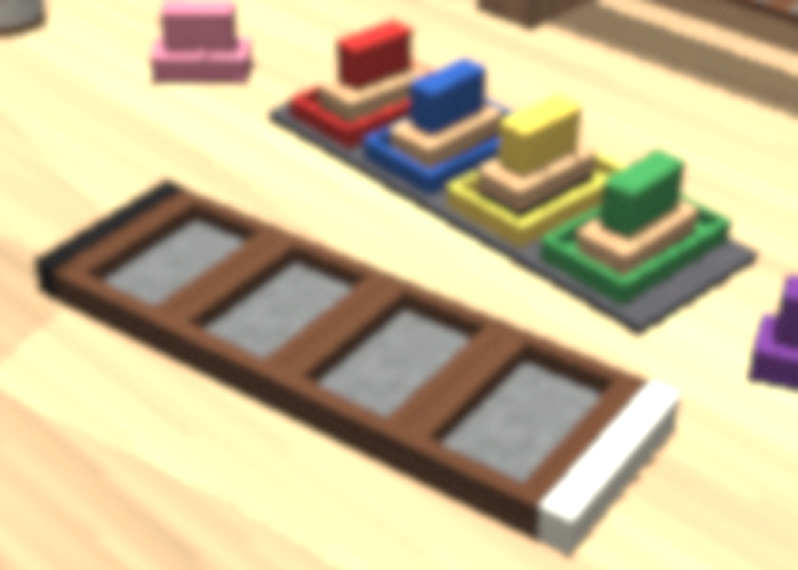

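Both crops confirm it. The four blocks in the trays, from left, are red, blue, yellow and green. Pink and purple stand loose on the table and stay there. The white cap is at the right (-y) end, so from the white cap the order is red, blue, yellow, green.

Run:
```python
import cv2,numpy as np
t=cv2.imread("pics/top0.png")
def up(i,f): return cv2.convertScaleAbs(cv2.resize(i,None,fx=f,fy=f,interpolation=cv2.INTER_CUBIC),alpha=1.8)
i=np.vstack([up(t[110:172,188:346],5),up(t[190:270,206:384],5)[:, :790]*0]) if 0 else up(t[110:172,188:346],5)
j=up(t[186:272,206:384],4.4)
w=max(i.shape[1],j.shape[1]); j=j[:280]
c=np.zeros((i.shape[0],w,3),np.uint8); c[:,:i.shape[1]]=i
d=np.zeros((j.shape[0],w,3),np.uint8); d[:,:j.shape[1]]=j
cv2.imwrite("pics/c3.png",np.vstack([c,d])); print(i.shape,j.shape)
```

```text
(310, 790, 3) (280, 783, 3)
```

View pics/c3.png

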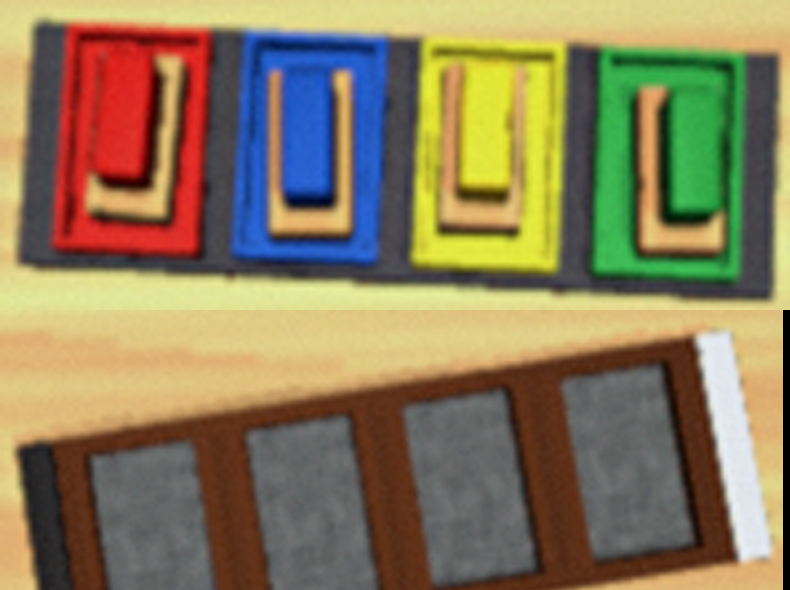

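The crop shows the grip tops and the caddy rim clearly, so I'll triangulate the picked corners from both views and cross-check with colour masks.

```bash
cat > h.py <<'E'
import cv2,numpy as np
from plant import eyes
def cam(n):
    m=eyes.camera_model(n); K=np.array([[m['fx'],0,m['cx']],[0,m['fy'],m['cy']],[0,0,1]])
    return K,np.array([m['k1'],0,0,0.]),cv2.Rodrigues(m['rvec'])[0],m['tvec']
def rays(n,p):
    K,d,R,t=cam(n); u=cv2.undistortPoints(np.float64(p).reshape(-1,1,2),K,d)[:,0]
    return u,-R.T@t,np.c_[u,np.ones(len(u))]@R
def plane(n,p,z):
    _,o,v=rays(n,p); return o+v*((z-o[2])/v[:,2])[:,None]
def tri(pt,ps):
    P=[np.c_[cam(n)[2],cam(n)[3]] for n in("top","side")]
    X=cv2.triangulatePoints(*P,rays("top",pt)[0].T,rays("side",ps)[0].T); return (X[:3]/X[3]).T
def un(p,f,o): return (np.float64(p)+.5)/f-.5+o
E
python3 - <<'E'
import numpy as np,cv2
from h import *
np.set_printoptions(precision=4,suppress=True)
T=un([[[100,178],[145,180],[152,53],[108,50]],[[287,190],[331,191],[331,69],[287,68]],[[463,186],[507,187],[511,64],[464,63]],[[672,208],[716,208],[717,89],[670,88]]],5,(188,110))
S=un([[[338,40],[410,27]],[[412,80],[485,68]],[[502,117],[579,105]],[[603,193],[683,164]]],3.8,(155,140))
for n,t,s in zip("rbyg",T,S):
    X=tri(t.mean(0)[None],s.mean(0)[None])[0]
    q=plane("top",t,.062); c=q.mean(0); d=q[[2,3]].mean(0)-q[[0,1]].mean(0)
    print(n,"tri",X,"plane",c,"yaw",np.degrees(np.arctan2(d[1],d[0])),"len",np.linalg.norm(d),"w",np.linalg.norm(q[0]-q[1]))
ct=un([[695,27],[737,252],[52,132]],4.4,(206,186)); cs=un([[645,380],[540,505],[195,200]],3.8,(155,140))
print("caddy tri",tri(ct,cs)); print(plane("top",ct,.02))
im=cv2.imread("pics/top0.png"); hsv=cv2.cvtColor(im,cv2.COLOR_BGR2HSV)
m=((hsv[...,1]<50)&(hsv[...,2]>40)&(hsv[...,2]<140)).astype(np.uint8); m[:185]=0;m[275:]=0;m[:,:205]=0;m[:,370:]=0
m=cv2.morphologyEx(m,cv2.MORPH_OPEN,np.ones((3,3)))
P=[]
for c in cv2.findContours(m,cv2.RETR_EXTERNAL,cv2.CHAIN_APPROX_NONE)[0]:
    if cv2.contourArea(c)>300:
        r=cv2.minAreaRect(c); q=plane("top",cv2.boxPoints(r),.012); P.append(q.mean(0)); print(r,P[-1],[np.linalg.norm(q[i]-q[i-1]) for i in(1,2)])
P=np.array(sorted(P,key=lambda p:p[1])); d=P[-1]-P[0]; print("caddy dir",np.degrees(np.arctan2(d[0],d[1])),np.linalg.norm(d),P.mean(0))
E
```

```text
r tri [0.6528 0.1006 0.0621] plane [0.653  0.1006 0.062 ] yaw -3.931738147315948 len 0.048139896424212764 w 0.01661231504493524
b tri [0.6454 0.0336 0.0613] plane [0.6457 0.0332 0.062 ] yaw -1.2449644233549002 len 0.04586776388761163 w 0.016147679586442303
y tri [ 0.6457 -0.0321  0.0618] plane [ 0.6456 -0.032   0.062 ] yaw -2.977462757276374 len 0.04621957109797739 w 0.016105720568443897
g tri [ 0.6359 -0.1084  0.0554] plane [ 0.6348 -0.1077  0.062 ] yaw -2.2939748723768103 len 0.04471585690121867 w 0.0160537560419303
caddy tri [[ 0.5394 -0.1815  0.0209]
 [ 0.4427 -0.1956  0.0201]
 [ 0.5035  0.0989  0.0119]]
[[ 0.5401 -0.1824  0.02  ]
 [ 0.4423 -0.1953  0.02  ]
 [ 0.5014  0.0995  0.02  ]]
((240.59054565429688, 237.40676879882812), (41.122135162353516, 23.498361587524414), 81.02737426757812) [0.4588 0.0564 0.012 ] [np.float64(0.04554456369451191), np.float64(0.07874247440582224)]
((276.4459533691406, 231.6756591796875), (40.93534851074219, 23.67345428466797), 80.53767395019531) [ 0.4681 -0.013   0.012 ] [np.float64(0.04589066974937846), np.float64(0.07840497974647528)]
((312.2567443847656, 226.04055786132812), (41.264137268066406, 23.509052276611328), 80.53767395019531) [ 0.4772 -0.0823  0.012 ] [np.float64(0.04562955761324545), np.float64(0.07907874050025684)]
((348.1862487792969, 220.0553741455078), (41.41883850097656, 22.823806762695312), 79.99201965332031) [ 0.487 -0.152  0.012] [np.float64(0.04441302969627364), np.float64(0.07945274495325226)]
caddy dir -7.693948852954269 0.21029859438248433 [ 0.4728 -0.0478  0.012 ]
```

arm_command --deltas '[[[2.2,3.3,0,0,0,-1.2],[2.2,3.3,0,0,0,-1.2],[2.2,3.3,0,0,0,-1.2],[2.2,3.3,0,0,0,-1.2],[2.2,3.3,0,0,0,-1.2],[2.2,3.3,0,0,0,-1.2],[2.2,3.3,0,0,0,-1.2],[2.2,3.3,0,0,0,-1.2],[2.2,3.3,0,0,0,-1.2],[2.2,3.3,0,0,0,-1.2],[2.2,3.3,0,0,0,-1.2],[2.2,3.3,0,0,0,-1.2]]]' --gripper -0.14 --squeeze 20

```text
t: 1.1
tool_pos: [0.4701, -0.1657, 0.2184]
orientation: [-3.138, -0.153, 0.0]
force: [1.2, -0.5, -0.1]
opening: 0.0397
gripper_force: 0.0
```

arm_command --deltas '[[[2.3,3.3,0,0,0,-1.2],[2.3,3.3,0,0,0,-1.2],[2.3,3.3,0,0,0,-1.2],[2.3,3.3,0,0,0,-1.2],[2.3,3.3,0,0,0,-1.2],[2.3,3.3,0,0,0,-1.2],[2.3,3.3,0,0,0,-1.2],[2.2,3.5,0,0,0,-1.2],[0,0,-3,0,0,0],[0,0,-4,0,0,0],[0,0,-3,0,0,0],[0,0,0,0,0,0]]]'

```text
t: 2.1
tool_pos: [0.647, 0.0984, 0.1091]
orientation: [3.138, -0.107, -0.022]
force: [-1.1, 0.4, -2.3]
opening: 0.04
gripper_force: 0.0
```

arm_command --deltas '[[[0,0,0,0,0,0],[0,0,0,0,0,0]]]'

```text
t: 2.27
tool_pos: [0.6535, 0.0983, 0.1206]
orientation: [-3.139, 0.109, -0.003]
force: [-0.5, -0.4, 0.2]
opening: 0.0402
gripper_force: 0.0
```

```bash
python3 -c "
from plant import monitor
s=monitor.read_state()
print(s)"
```

```text
{'t': 2.2667, 'q': array([7.16477636e-02, 3.50940058e-01, 1.41291847e+00, 5.45415519e-05,
       1.37589254e+00, 1.71177843e+00]), 'dq': array([-0.00210458, -0.02778242, -0.03160234, -0.00206475, -0.00537652,
        0.00153013]), 'joint_torque': array([ 2.20361673e-01, -6.18445158e+01, -4.45484340e+01,  1.67261105e-02,
        1.77613803e-02, -3.07257951e-04]), 'tool_pos': array([0.65352713, 0.09825599, 0.12061328]), 'orientation': array([-3.13945467e+00,  1.08896147e-01, -2.86726976e-03]), 'force': array([-0.4910647 , -0.38896437,  0.17592513]), 'wrist_torque': array([ 0.01962948, -0.01577073, -0.02213337]), 'gripper_force': 0.0, 'opening': 0.040162349779957356}
```

arm_command --deltas '[[[0,0.2,-2,0,0,0],[0,0,-2,0,0,0],[0,0,-2,0,0,0],[0,0,-1.5,0,0,0],[0,0,-0.7,0,0,0],[0,0,0,0,0,0],[0,0,0,0,0,0]]]'

```text
t: 2.85
tool_pos: [0.6535, 0.1003, 0.038]
orientation: [-3.14, 0.109, -0.002]
force: [-0.3, -0.0, 1.0]
opening: 0.04
gripper_force: 0.0
```

arm_command --deltas '[[[0,0,0,0,0,0],[0,0,0,0,0,0],[0,0,0,0,0,0],[0,0,0,0,0,0],[0,0,0,0,0,0],[0,0,0,0,0,0]]]' --gripper -1

```text
t: 3.35
tool_pos: [0.6534, 0.1004, 0.0377]
orientation: [-3.14, 0.108, -0.002]
force: [-0.6, 0.3, 6.0]
opening: 0.0199
gripper_force: 19.8
```

arm_command --deltas '[[[0,0,1,0,0,0],[0,0,2,0,0,0],[0,0,2.5,0,0,0],[0,0,2.5,0,0,0],[0,0,1.2,0,0,0],[0,0,0,0,0,0]]]'

```text
t: 3.85
tool_pos: [0.6551, 0.1005, 0.1332]
orientation: [-3.139, 0.108, -0.01]
force: [0.3, -0.1, -0.7]
opening: 0.0197
gripper_force: 19.8
```

arm_command --deltas '[[[-1,-1.5,0,0,0,1.2],[-1.7,-2.6,0,0,0,1.2],[-2,-3,0,0,0,1.2],[-2,-3,0,0,0,1.2],[-2,-3,0,0,0,1.2],[-2,-3,0,0,0,1.2],[-2,-3,0,0,0,1.2],[-1.8,-2.8,0,0,0,1.2],[-1.3,-2.1,0,0,0,1.2],[-0.8,-1.2,0,0,0,0.9],[0,0,0,0,0,0],[0,0,0,0,0,0]]]'

```text
t: 4.85
tool_pos: [0.4857, -0.1517, 0.1273]
orientation: [-3.134, -0.208, 0.002]
force: [0.7, 0.5, -1.7]
opening: 0.0197
gripper_force: 19.8
```

arm_command --deltas '[[[0,0,-2,0,0,0],[0,0,-2.5,0,0,0],[0,0,-2,0,0,0],[0,0,-1,0,0,0],[0,0,0,0,0,0],[0,0,0,0,0,0]]]'

```text
t: 5.35
tool_pos: [0.4865, -0.1508, 0.0532]
orientation: [-3.133, -0.213, 0.002]
force: [0.2, -0.5, -1.2]
opening: 0.0202
gripper_force: 19.8
```

Run:
```python
from plant import eyes
import cv2,numpy as np
u=lambda i,f:cv2.convertScaleAbs(cv2.resize(i,None,fx=f,fy=f,interpolation=cv2.INTER_CUBIC),alpha=1.5)
t=eyes.read_camera("top")[170:280,200:390]; s=eyes.read_camera("side")[160:290,190:380]
cv2.imwrite("pics/p1.png",np.hstack([u(t,2),u(s,2)[:220]]))
```

```text
(no output)
```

View pics/p1.png

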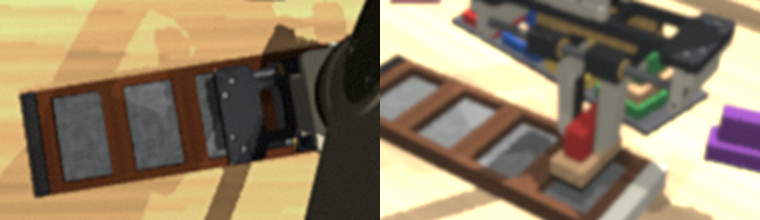

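The block hangs upright over the pocket beside the white cap, at about (575,165) in the right half of the picture. I'll lower and release it.

arm_command --deltas '[[[0,-0.1,-0.7,0,0,0],[0,0,-0.7,0,0,0],[0,0,-0.4,0,0,0],[0,0,0,0,0,0],[0,0,0,0,0,0]]]'

```text
t: 5.87
tool_pos: [0.4862, -0.1525, 0.0351]
orientation: [-3.134, -0.212, 0.001]
force: [-0.6, 0.0, -1.3]
opening: 0.0201
gripper_force: 19.8
```

arm_command --deltas '[[[0,0,0,0,0,0],[0,0,0,0,0,0],[0,0,0,0,0,0],[0,0,0,0,0,0],[0,0,1,0,0,0],[0,0,2,0,0,0],[0,0,3,0,0,0],[0,0,3,0,0,0],[0,0,0.5,0,0,0]]]' --gripper -0.14

```text
t: 6.62
tool_pos: [0.4898, -0.154, 0.1375]
orientation: [3.13, 0.212, 0.012]
force: [1.0, -0.2, 0.6]
opening: 0.04
gripper_force: 0.0
```

arm_command --deltas '[[[1.2,1.4,0,0,0,-1.2],[2,2.3,0,0,0,-1.2],[2.4,2.8,0,0,0,-1.2],[2.4,2.8,0,0,0,-1.2],[2.4,2.8,0,0,0,-1.2],[2.4,2.8,0,0,0,-1.2],[1.8,2.2,0,0,0,-1.2],[1.3,1.5,0,0,0,-1.2],[0,0,0,0,0,-0.6],[0,0,0,0,0,0],[0,0,0,0,0,0]]]'

```text
t: 7.53
tool_pos: [0.6452, 0.0329, 0.1306]
orientation: [3.141, -0.067, -0.001]
force: [-0.7, -0.5, -0.4]
opening: 0.0396
gripper_force: 0.0
```

arm_command --deltas '[[[0,0,-2.5,0,0,0],[0,0,-2.5,0,0,0],[0,0,-2.2,0,0,0],[0,0,-1.3,0,0,0],[0,0,-0.7,0,0,0],[0,0,0,0,0,0],[0,0,0,0,0,0]]]'

```text
t: 8.12
tool_pos: [0.6459, 0.0328, 0.0395]
orientation: [3.141, -0.068, 0.001]
force: [-0.1, 0.2, -0.6]
opening: 0.04
gripper_force: 0.0
```

arm_command --deltas '[[[0,0,0,0,0,0],[0,0,0,0,0,0],[0,0,0,0,0,0],[0,0,0,0,0,0],[0,0,0,0,0,0],[0,0,1,0,0,0],[0,0,2,0,0,0],[0,0,2.5,0,0,0],[0,0,2.5,0,0,0],[0,0,1.2,0,0,0],[0,0,0,0,0,0]]]' --gripper -1

```text
t: 9.03
tool_pos: [0.6481, 0.0333, 0.1353]
orientation: [3.141, -0.067, 0.011]
force: [0.4, -0.7, -0.6]
opening: 0.02
gripper_force: 19.9
```

arm_command --deltas '[[[-1,-0.7,0,0,0,1.1],[-1.8,-1.2,0,0,0,1.1],[-2.4,-1.6,0,0,0,1.1],[-2.4,-1.7,0,0,0,1.1],[-2.4,-1.7,0,0,0,1.1],[-2.4,-1.7,0,0,0,1.1],[-2,-1.3,0,0,0,1.1],[-1.5,-1,0,0,0,1.1],[-0.9,-0.6,0,0,0,1.3],[0,0,0,0,0,0],[0,0,0,0,0,0]]]'

```text
t: 9.95
tool_pos: [0.4769, -0.0817, 0.1295]
orientation: [-3.134, -0.207, 0.002]
force: [-0.0, -0.3, -1.4]
opening: 0.0203
gripper_force: 19.9
```

arm_command --deltas '[[[0,0,-2,0,0,0],[0,0,-2.5,0,0,0],[0,0,-2,0,0,0],[0,0,-1,0,0,0],[0,0,0,0,0,0],[0,0,0,0,0,0]]]'

```text
t: 10.45
tool_pos: [0.4775, -0.0812, 0.0553]
orientation: [-3.134, -0.21, 0.002]
force: [0.0, 0.5, -1.1]
opening: 0.0197
gripper_force: 19.9
```

arm_command --deltas '[[[0,-0.1,-0.7,0,0,0],[0,0,-0.8,0,0,0],[0,0,-0.5,0,0,0],[0,0,0,0,0,0],[0,0,0,0,0,0]]]'

```text
t: 10.87
tool_pos: [0.4776, -0.0827, 0.0355]
orientation: [-3.135, -0.209, 0.0]
force: [-0.7, -0.1, -1.5]
opening: 0.0202
gripper_force: 20.0
```

arm_command --deltas '[[[0,0,0,0,0,0],[0,0,0,0,0,0],[0,0,0,0,0,0],[0,0,0,0,0,0],[0,0,1,0,0,0],[0,0,2,0,0,0],[0,0,3,0,0,0],[0,0,3,0,0,0],[0,0,0.5,0,0,0]]]' --gripper -0.14

```text
t: 11.62
tool_pos: [0.4809, -0.0835, 0.1373]
orientation: [3.132, 0.209, 0.013]
force: [0.4, -0.1, 1.1]
opening: 0.04
gripper_force: 0.0
```

arm_command --deltas '[[[1.3,0.4,0,0,0,-1.2],[2,0.6,0,0,0,-1.2],[2.6,0.8,0,0,0,-1.2],[2.6,0.8,0,0,0,-1.2],[2.6,0.8,0,0,0,-1.2],[2.6,0.8,0,0,0,-1.2],[1.8,0.5,0,0,0,-1.2],[1.3,0.4,0,0,0,-1.2],[0,0,0,0,0,-1],[0,0,0,0,0,0],[0,0,0,0,0,0]]]'

```text
t: 12.53
tool_pos: [0.6449, -0.0319, 0.1305]
orientation: [3.14, -0.08, -0.001]
force: [-0.6, 0.4, -0.6]
opening: 0.0395
gripper_force: 0.0
```

arm_command --deltas '[[[0,0,-2.5,0,0,0],[0,0,-2.5,0,0,0],[0,0,-2,0,0,0],[0,0,0,0,0,0],[0,0,0,0,0,0]]]'

```text
t: 12.95
tool_pos: [0.6437, -0.0319, 0.0596]
orientation: [-3.14, 0.081, 0.005]
force: [1.0, 0.7, 0.2]
opening: 0.0402
gripper_force: 0.0
```

arm_command --deltas '[[[0,0,-1.3,0,0,0],[0,0,-0.9,0,0,0],[0,0,0,0,0,0],[0,0,0,0,0,0]]]'

```text
t: 13.28
tool_pos: [0.6452, -0.0317, 0.0383]
orientation: [-3.14, 0.081, 0.001]
force: [0.1, -0.4, 0.3]
opening: 0.04
gripper_force: 0.0
```

arm_command --deltas '[[[0,0,0,0,0,0],[0,0,0,0,0,0],[0,0,0,0,0,0],[0,0,0,0,0,0],[0,0,0,0,0,0],[0,0,1,0,0,0],[0,0,2,0,0,0],[0,0,2.5,0,0,0],[0,0,2.5,0,0,0],[0,0,1.2,0,0,0],[0,0,0,0,0,0]]]' --gripper -1

```text
t: 14.2
tool_pos: [0.6482, -0.032, 0.1355]
orientation: [3.14, -0.081, 0.011]
force: [1.3, 0.8, 0.2]
opening: 0.0198
gripper_force: 20.0
```

arm_command --deltas '[[[-1.1,0.1,0,0,0,1.2],[-1.9,0.2,0,0,0,1.2],[-2.6,0.3,0,0,0,1.2],[-2.6,0.3,0,0,0,1.2],[-2.6,0.3,0,0,0,1.2],[-2.5,0.3,0,0,0,1.2],[-2,0.2,0,0,0,1.2],[-1.5,0.1,0,0,0,1.2],[-0.9,0.1,0,0,0,1.2],[0,0,0,0,0,0],[0,0,0,0,0,0]]]'

```text
t: 15.12
tool_pos: [0.4681, -0.0126, 0.1297]
orientation: [-3.134, -0.214, 0.001]
force: [-0.8, -0.4, -0.4]
opening: 0.0197
gripper_force: 20.0
```

arm_command --deltas '[[[0,0,-2,0,0,0],[0,0,-2.5,0,0,0],[0,0,-2,0,0,0],[0,0,-1,0,0,0],[0,0,0,0,0,0],[0,0,0,0,0,0]]]'

```text
t: 15.62
tool_pos: [0.4686, -0.0127, 0.0553]
orientation: [-3.134, -0.214, 0.002]
force: [-0.0, -0.2, -0.2]
opening: 0.0199
gripper_force: 20.0
```

arm_command --deltas '[[[0,0,-0.7,0,0,0],[0,0,-0.8,0,0,0],[0,0,-0.5,0,0,0],[0,0,0,0,0,0],[0,0,0,0,0,0]]]'

```text
t: 16.03
tool_pos: [0.4685, -0.0127, 0.0355]
orientation: [-3.134, -0.215, 0.001]
force: [0.0, -0.3, -0.9]
opening: 0.0199
gripper_force: 20.0
```

arm_command --deltas '[[[0,0,0,0,0,0],[0,0,0,0,0,0],[0,0,0,0,0,0],[0,0,0,0,0,0],[0,0,1,0,0,0],[0,0,2,0,0,0],[0,0,3,0,0,0],[0,0,3,0,0,0],[0,0,0.5,0,0,0]]]' --gripper -0.14

```text
t: 16.78
tool_pos: [0.4719, -0.0131, 0.1372]
orientation: [3.133, 0.215, 0.013]
force: [1.1, 0.2, -0.2]
opening: 0.0401
gripper_force: 0.0
```

arm_command --deltas '[[[1.2,-0.7,0,0,0,-1.2],[2,-1.2,0,0,0,-1.2],[2.6,-1.5,0,0,0,-1.2],[2.6,-1.5,0,0,0,-1.2],[2.6,-1.5,0,0,0,-1.2],[2.6,-1.5,0,0,0,-1.2],[1.8,-1,0,0,0,-1.2],[1.3,-0.7,0,0,0,-1.2],[0,0,0,0,0,-0.7],[0,0,0,0,0,0],[0,0,0,0,0,0]]]'

```text
t: 17.7
tool_pos: [0.6349, -0.1082, 0.1304]
orientation: [-3.14, 0.066, 0.001]
force: [-0.0, -0.6, -0.3]
opening: 0.0403
gripper_force: 0.0
```

arm_command --deltas '[[[0,0,-2.5,0,0,0],[0,0,-2.5,0,0,0],[0,0,-2,0,0,0],[0,0,0,0,0,0],[0,0,0,0,0,0]]]'

```text
t: 18.12
tool_pos: [0.6338, -0.1078, 0.0597]
orientation: [-3.14, 0.066, 0.005]
force: [-0.1, -0.4, 0.2]
opening: 0.0398
gripper_force: 0.0
```

arm_command --deltas '[[[0,0,-1.3,0,0,0],[0,0,-0.9,0,0,0],[0,0,0,0,0,0],[0,0,0,0,0,0]]]'

```text
t: 18.45
tool_pos: [0.6353, -0.1085, 0.0383]
orientation: [-3.141, 0.067, 0.001]
force: [0.0, -1.1, 0.2]
opening: 0.0401
gripper_force: 0.0
```

arm_command --deltas '[[[0,0,0,0,0,0],[0,0,0,0,0,0],[0,0,0,0,0,0],[0,0,0,0,0,0],[0,0,0,0,0,0],[0,0,1,0,0,0],[0,0,2,0,0,0],[0,0,2.5,0,0,0],[0,0,2.5,0,0,0],[0,0,1.2,0,0,0],[0,0,0,0,0,0]]]' --gripper -1

```text
t: 19.37
tool_pos: [0.6382, -0.1092, 0.1354]
orientation: [3.139, -0.067, 0.011]
force: [-0.2, 0.5, -0.7]
opening: 0.0199
gripper_force: 19.9
```

arm_command --deltas '[[[-1.1,1,0,0,0,1.1],[-1.9,1.8,0,0,0,1.1],[-2.5,2.4,0,0,0,1.1],[-2.5,2.4,0,0,0,1.1],[-2.5,2.4,0,0,0,1.1],[-2.5,2.3,0,0,0,1.1],[-2.1,1.9,0,0,0,1.1],[-1.6,1.5,0,0,0,1.1],[-0.9,0.8,0,0,0,1.2],[0,0,0,0,0,0],[0,0,0,0,0,0]]]'

```text
t: 20.28
tool_pos: [0.4596, 0.0563, 0.1302]
orientation: [3.134, 0.208, -0.0]
force: [-0.5, 0.1, -1.4]
opening: 0.0195
gripper_force: 19.9
```

arm_command --deltas '[[[0,0,-2,0,0,0],[0,0,-2.5,0,0,0],[0,0,-2,0,0,0],[0,0,-1,0,0,0],[0,0,0,0,0,0],[0,0,0,0,0,0]]]'

```text
t: 20.78
tool_pos: [0.4598, 0.0557, 0.0555]
orientation: [3.135, 0.205, -0.002]
force: [0.6, -0.6, -0.4]
opening: 0.0199
gripper_force: 19.9
```

Lower and release the green block, then move up and back to the right, clear of the cameras.

arm_command --deltas '[[[0,0,-0.7,0,0,0],[0,0,-0.8,0,0,0],[0,0,-0.5,0,0,0],[0,0,0,0,0,0],[0,0,0,0,0,0]]]'

```text
t: 21.2
tool_pos: [0.4595, 0.0564, 0.0355]
orientation: [-3.135, -0.207, 0.001]
force: [-0.3, -0.1, -0.9]
opening: 0.0199
gripper_force: 20.0
```

arm_command --deltas '[[[0,0,0,0,0,0],[0,0,0,0,0,0],[0,0,0,0,0,0],[0,0,0,0,0,0],[0,0,1,0,0,0],[0,0,2,0,0,0],[0,0,3,0,0,0],[0,0,3,0,0,0],[0,0,3,0,0,0],[0,0,3,0,0,0],[0,0,2,0,0,0],[0,0,0,0,0,0]]]' --gripper -0.14

```text
t: 22.2
tool_pos: [0.4625, 0.0564, 0.2122]
orientation: [3.134, 0.207, 0.015]
force: [0.6, 0.1, 0.9]
opening: 0.0399
gripper_force: 0.0
```

arm_command --deltas '[[[0,-4,0,0,0,0],[0,-4,0,0,0,0],[0,-4,0,0,0,0],[0,-4,0,0,0,0],[0,-4,0,0,0,0],[-1,-4,0,0,0,0],[-1,-4,0,0,0,0],[-1,-4,0,0,0,0],[-1,-4,0,0,0,0],[-1,-4,0,0,0,0],[-1,-3,0,0,0,0],[-1,-2,0,0,0,0]]]'

```text
t: 23.2
tool_pos: [0.3881, -0.3964, 0.2053]
orientation: [3.135, 0.204, -0.001]
force: [1.3, -0.1, -0.9]
opening: 0.0401
gripper_force: 0.0
```

Run:
```python
from plant import eyes
import cv2,numpy as np
u=lambda i,f:cv2.convertScaleAbs(cv2.resize(i,None,fx=f,fy=f,interpolation=cv2.INTER_CUBIC),alpha=1.5)
T=eyes.read_camera("top");S=eyes.read_camera("side")
cv2.imwrite("pics/tf.png",T);cv2.imwrite("pics/sf.png",S)
t=u(T[175:280,200:390],3); s=u(S[160:290,150:360],2.7)[:260]
w=max(t.shape[1],s.shape[1]); p=lambda i:cv2.copyMakeBorder(i,0,0,0,w-i.shape[1],0)
cv2.imwrite("pics/f1.png",np.vstack([p(t),p(s)]))
```

```text
(no output)
```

View pics/f1.png

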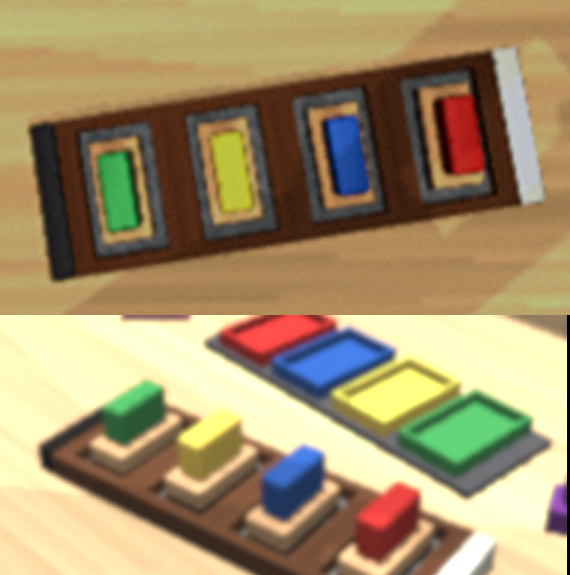

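All four blocks stand upright inside their pockets with a felt margin around each. Blue is at (345,155), red at (460,135), yellow at (232,172) and green at (120,190), and the order from the white cap is red, blue, yellow, green. I'll hand it in.

```bash
python3 -c "
from plant import ticket
print(ticket.close_job())"
```

```text
the job is handed in; nothing more can be done
None
```

I moved all four blocks into the caddy pockets, in the order red, blue, yellow, green from the white cap, and handed the job in after about 23 s; the hand-in returned no verdict, but the last pictures show every block upright in its pocket.

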